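# Click the scriber's end button on the steel disc

## Task

Take the retractable scriber (the tool with the pointed nose) out of the tool stand and press its lower end button fully in against the flat steel disc fixed to the bench, so that the scribing tip clicks out. Then hang it back upright in the same hole of the stand and let go, with the button still in.

Things in the scene. Friction and masses are not known exactly. Their poses are not given: they have to be found in the camera images.
- stand: Fixed aluminium stand, 70 (x) x 270 (y) x 83 mm high, origin at its footprint's centre on the bench. Three 30 mm round holes through its 8 mm deck at y = -90, 0, +90 mm, deck top at z = 83. Each holds one tool hung by a 50 mm black disc, in any order: the scriber, a ball-headed driver and a flat-topped cylinder (34 mm wide, under 65 mm above the deck).
- scriber_grip (a point): Grip point on the axis of the loose scriber, a 106 mm, 70 g pen, upright (z up, nose on top). Square 20 x 20 mm barrel, faces along x and y (x points across the row of holes, within 12 degrees), from 28 mm below to 16 mm above this point; cone nose to 31 mm above (tip 7 mm more). 50 mm disc, 5 mm thick, underside 33 mm below, on the deck. 14 mm shank in the hole, 8 mm play, ends 63 mm below.
- button_face (a point): Centre of the lower face of the scriber's end button, a steel stub 10 mm wide on the scriber's axis, pointing down: 75 mm below scriber_grip when fully out, 66 mm when fully in.
- click_button (a joint): How far the end button is pushed in, m: 0 fully out, 0.009 fully in (hard stop, 3 mm of stub still showing). It starts between 0 and 0.0015, needs about 3 to 4 N to push and stays where it is pushed.
- pad_top (a point): Centre of the top face of the fixed flat steel disc, 90 mm wide and 15 mm high, top face 15 mm above the bench. A glass dish and a sample tray stand near it.

How it is judged:
By the outcome, as a careful person would: the job done as asked, in the order asked, and still so for the second after the job is handed in, with the robot touching nothing.
It also fails if it takes over 48 s, if anything falls off the work surface, if the arm or the gripper's body presses on something with over 40 N, if the wrist force passes 120 N, or if a joint passes its speed limit or range.

## Robot

A 6-joint arm with a two-finger parallel gripper is mounted at the origin on the work surface. World frame = base frame: x ahead of the robot, y to its left, z up, the work surface at z = 0. Lengths are in m, angles in degrees, forces in N, time in s.
With the tool pointing down it reaches from about 0.35 to 0.875 m from the base axis. Payload 4.2 kg.
Tool frame: the origin (TCP) lies on the centre line of the jaws, within the pads' length; the fingertips stand 25 mm ahead of it and the grasp point (between the pads) lies 6 mm ahead of it; z points along the fingers, y is the line along which they close (so a half turn about z gives the same grasp; the last joint's range is limited). The gripper opens to 87 mm and grips with 3 to 60 N. Pads are 19 mm wide; open, the fingers measure 117 mm over their backs; the gripper's body (75 mm by 190 mm) begins 51 mm behind the grasp point.
Start: joints at [89.702, 22.042, 0.453, 0, -68.411, -14.817], TCP at [0.163, 0.603, 0.248] pointing down, gripper open.
Joint ranges: [-179.83, 179.83], [-69.29, 118.12], [-61.27, 80.66], [-181.25, 117.63], [-171.15, -9.14], [-177.46, 177.46]. Speed limits (degrees/s): [159.86, 159.86, 180, 180, 180, 180].

## Interface

Orientations are given as a 3x3 rotation matrix whose columns are the frame's x, y, z axes.
In Python, from station import r gives the robot as it stands.
- The arm moves only by the tool move_arm, never from a script. Its argument "series" is a list of rows, each an object with "grip": the opening, from 0 (shut) to 1 (fully open); "xyz": the shift along the tool's x, y, z in mm, a list of three; "angular": the turn, a rotation vector about the tool's x, y, z in rad, a list of three. A call has 1 to 10 rows; each row is the pose to reach, as a shift and turn from the pose commanded when the call began, along the tool's axes at that moment; what a row does not reach only later rows make up. A row lasts 1/10 s, in which the tool goes at most 50 mm and 8.59 degrees, less where a joint would pass 70% of its speed; a pose out of reach is approached as far as the arm can. A call with a gripper value outside its range is refused whole. The fingers move at their own pace and stop on an object; the grip force is fixed at half the most. Time passes only in rows, so rows that repeat a pose let the fingers close. It gives the time, the measured TCP pose, the force, the opening and the grip force at its end, in the units of the state.
- r.sense(): the state, without advancing time (a new reading comes with each control period).
- r.capture(name): name is "side" or "top"; returns a dict with "img" (480x640x3 uint8, red, green, blue), "camera_matrix" (3x3 intrinsics, pixels), "rvec" (rotation vector, rad) and "tvec" (3), from world to camera coordinates, as OpenCV has them. Camera axes: x right, y down, z forward; pixel columns grow to the right and rows downward; lengths in m; the calibration is good to about 2 mm. A picture is of the moment at which its call begins. There is no depth.
- r.finish_job(): hands the job in; it is judged then, once.
The state is a dict: "time_s": time; "joints": joint angles; "joint_velocities": joint speeds; "effort": joint torques, N m; "tcp_pos": TCP position; "ee_rot": TCP orientation; "wrist_force": force on the tool from outside, world axes, zero at the start; "moment": the same for the moment, N m; "gripper_width": opening from 0.0 (shut) to 1.0 (fully open); "gripper_force": force on a finger pad.
Only numpy, scipy, OpenCV 4.12 (cv2) and the standard library are available. Lean on these libraries where they do the work, as an engineer would, in place of code of your own. Each camera call takes 0.05 s, during which the arm holds its last target. There are 200 camera calls.

## Working session

There is one attempt and no reset: what is moved stays moved. The work goes in short steps, Python scripts to look and compute and a tool call to move; the robot and the scene stay as the last step left them, time stands still between calls to the robot, and variables do not carry over. Pictures are saved under pics/ and viewed, at most 10 in all, crops included, and the job is handed in when it is done.

Besides the shell and the picture viewer there is one more tool, called as name(argument=value, ...) on one line, values as JSON. move_arm: Moves the arm, as the interface text tells. Its arguments: {"type":"object","properties":{"series":{"type":"array"}},"required":["series"]}

```bash
mkdir -p pics
cat > h.py <<'E'
from station import r
import numpy as np, cv2
def cap(n,f):
    c=r.capture(n); cv2.imwrite('pics/'+f+'.png',cv2.cvtColor(c['img'],cv2.COLOR_RGB2BGR)); np.savez('pics/'+f,**c); return c
def ray(c,uv,z):
    "world point on plane z seen at pixel uv"
    K=c['camera_matrix'];R,_=cv2.Rodrigues(np.array(c['rvec'],float));t=np.array(c['tvec'],float).ravel()
    d=R.T@np.linalg.inv(K)@[uv[0],uv[1],1.];o=-R.T@t
    return o+d*(z-o[2])/d[2]
def proj(c,P):
    return cv2.projectPoints(np.array(P,float).reshape(-1,1,3),np.array(c['rvec'],float),np.array(c['tvec'],float),np.array(c['camera_matrix'],float),None)[0].reshape(-1,2)
def ld(f): return dict(np.load('pics/'+f+'.npz'))
def camc(c):
    R,_=cv2.Rodrigues(np.array(c['rvec'],float));return -R.T@np.array(c['tvec'],float).ravel()
E
python3 - <<'E'
from h import *
for n in('top','side'):
    c=cap(n,n+'0'); print(n,camc(c),c['camera_matrix'][0,0])
s=r.sense();print(s['time_s'],s['tcp_pos'],s['ee_rot'],s['wrist_force'],s['gripper_width'])
E
```

```text
top [ 0.44844513 -0.00374159  0.75244462] 497.8697958107662
side [0.31560817 0.65195768 0.56469555] 580.5758536098223
0.1 [0.16283446 0.6028994  0.2465918 ] [[ 9.65360655e-01 -2.60918824e-01 -4.14626591e-04]
 [-2.60919134e-01 -9.65358747e-01 -1.92231699e-03]
 [ 1.01305282e-04  1.96391320e-03 -9.99998066e-01]] [0.43935668 0.1413786  0.08206725] 0.9981739671800284
```

View pics/top0.png

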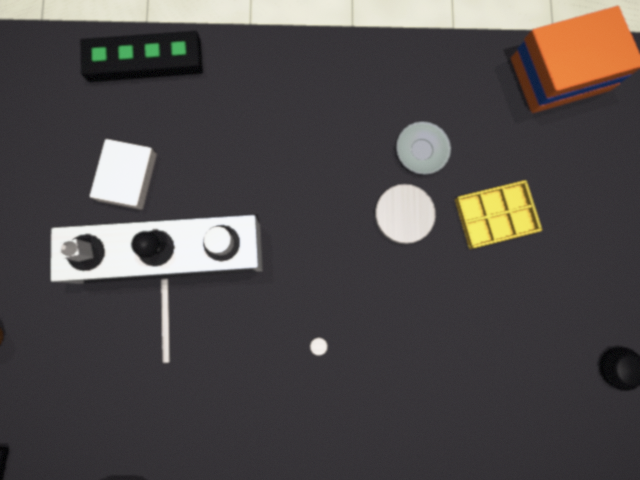

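View pics/side0.png

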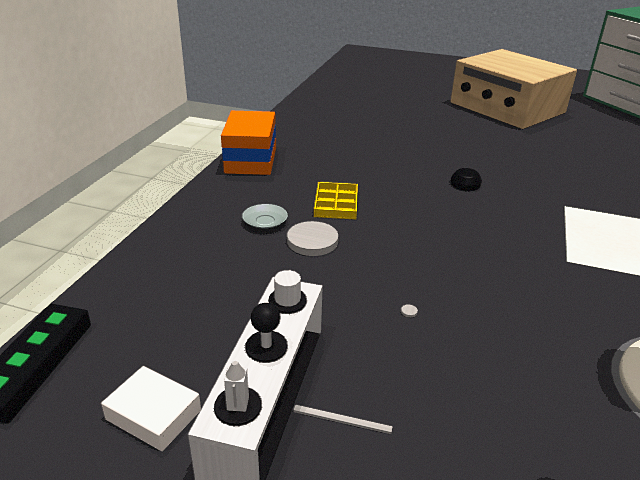

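The scriber hangs in the +y end hole: about (84,250) in the top view, with its nose at (236,365) in the side view. The pad is at (405,214) in the top view and (313,238) in the side view. I'll enlarge these for exact pixel positions.

Run:
```python
from h import *
a=cv2.imread('pics/top0.png');b=cv2.imread('pics/side0.png')
A=cv2.resize(a[205:295,40:140],None,fx=4,fy=4,interpolation=cv2.INTER_CUBIC)
B=cv2.resize(b[350:440,190:290],None,fx=4,fy=4,interpolation=cv2.INTER_CUBIC)
cv2.imwrite('pics/c1.png',np.hstack([A,B]))
# pad: ellipse by threshold inside window
for n,(x0,x1,y0,y1) in dict(top=(370,445,178,250)).items():
    g=cv2.cvtColor(a,cv2.COLOR_BGR2GRAY)[y0:y1,x0:x1]; m=(g>140).astype(np.uint8)
    k,l,st,ce=cv2.connectedComponentsWithStats(m);i=1+st[1:,4].argmax();p=ce[i]+[x0,y0]
    print(st[i],p,ray(ld('top0'),p,.015))
m=(cv2.cvtColor(a,cv2.COLOR_BGR2GRAY)>170).astype(np.uint8);m[:205]=0;m[:,270:]=0;m[300:]=0
k,l,st,ce=cv2.connectedComponentsWithStats(m);i=1+st[1:,4].argmax()
cs=cv2.findContours((l==i).astype(np.uint8),0,2)[0][0];q=cv2.boxPoints(cv2.minAreaRect(cs))
W=np.array([ray(ld('top0'),p,.083) for p in q]);print(q,W,W.mean(0))
```

```text
[   6    6   59   59 2730] [405.13736264 213.34542125] [ 0.58510447 -0.1572931   0.015     ]
[[ 47.736866 227.97612 ]
 [254.34532  214.7628  ]
 [257.7251   267.6106  ]
 [ 51.116653 280.8239  ]] [[0.54851133 0.33802765 0.083     ]
 [0.56877468 0.06340539 0.083     ]
 [0.49694644 0.05727031 0.083     ]
 [0.47826483 0.32766645 0.083     ]] [0.52312432 0.19659245 0.083     ]
```

View pics/c1.png

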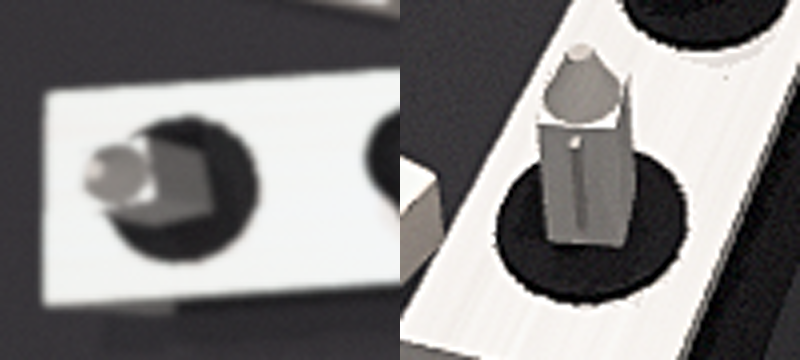

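```bash
cat >> h.py <<'E'
def tri(p,cs,uv): # least squares point
    A=np.zeros((3,3));b=np.zeros(3)
    for c,q in zip(cs,uv):
        o=camc(c);d=ray(c,q,0)-o;d/=np.linalg.norm(d);M=np.eye(3)-np.outer(d,d);A+=M;b+=M@o
    return np.linalg.solve(A,b)
E
python3 - <<'E'
from h import *
t,s=ld('top0'),ld('side0')
T=lambda x,y:((x+.5)/4-.5+40,(y+.5)/4-.5+205); S=lambda x,y:((x-400+.5)/4-.5+190,(y+.5)/4-.5+350)
print('disc',ray(t,T(183,190),.088),ray(s,S(592,228),.088))
print('tip?',tri(0,[t,s],[T(95,168),S(580,50)]))
print('cone base/shoulder side',[ray(s,S(*p),.132)[:2] for p in((540,124),(620,126),(632,75))])
print('base side',[ray(s,S(*p),.088)[:2] for p in((546,241),(625,248))])
print('shoulder top',[ray(t,T(*p),.132)[:2] for p in((150,136),(156,206))])
print('stand top corners',[ray(t,p,.083)[:2] for p in (T(44,92),T(44,305),(255,216),(258,270))])
print('pad side',ray(s,(312.5,236),.015), 'ball top', tri(0,[t,s],[(147,244),(265,318)]),'cyl',tri(0,[t,s],[(217,239),(288,278)]))
x=r.sense();R=x['ee_rot'];print(np.degrees(np.arctan2(R[1,1],R[0,1])))
E
```

```text
disc [0.51590544 0.28392284 0.088     ] [0.51399962 0.28882552 0.088     ]
tip? [0.51608177 0.28467148 0.14733776]
cone base/shoulder side [array([0.52154323, 0.2972525 ]), array([0.50279204, 0.2911604 ]), array([0.5070854 , 0.27456543])]
base side [array([0.52328468, 0.29665898]), array([0.50329139, 0.29185513])]
shoulder top [array([0.52813888, 0.27616519]), array([0.50645   , 0.27268862])]
stand top corners [array([0.54901454, 0.33427534]), array([0.47819545, 0.3282964 ]), array([0.56707287, 0.06247965]), array([0.49375413, 0.05683482])]
pad side [ 0.5825502  -0.15151572  0.015     ] ball top [0.5228983  0.19209814 0.12655397] cyl [0.5293894  0.10594381 0.12075877]
-105.12461877125226
```

move_arm(series=[{"grip": 1,"xyz": [42,21,0],"angular": [0,0,0.11]},{"grip": 1,"xyz": [85,43,0],"angular": [0,0,0.22]},{"grip": 1,"xyz": [127,64,0],"angular": [0,0,0.33]},{"grip": 1,"xyz": [169,86,0],"angular": [0,0,0.44]},{"grip": 1,"xyz": [211,107,0],"angular": [0,0,0.55]},{"grip": 1,"xyz": [254,128,0],"angular": [0,0,0.66]},{"grip": 1,"xyz": [296,150,0],"angular": [0,0,0.77]},{"grip": 1,"xyz": [338,171,0],"angular": [0,0,0.88]},{"grip": 1,"xyz": [380,193,0],"angular": [0,0,0.98]},{"grip": 1,"xyz": [423,214,0],"angular": [0,0,1.082]}])

```text
time_s: 1.1
tcp_pos: [0.5164, 0.2848, 0.2472]
ee_rot: [[0.219, -0.976, -0.001], [-0.976, -0.219, -0.0], [0.0, 0.001, -1.0]]
wrist_force: [0.4, 0.5, -0.9]
gripper_width: 1.0
gripper_force: 0.0
```

move_arm(series=[{"grip": 1,"xyz": [0,0,0],"angular": [0,0,0]},{"grip": 1,"xyz": [0,0,0],"angular": [0,0,0]},{"grip": 1,"xyz": [0,0,0],"angular": [0,0,0]}])

```text
time_s: 1.4
tcp_pos: [0.5149, 0.2868, 0.2472]
ee_rot: [[0.224, -0.975, -0.001], [-0.975, -0.224, -0.0], [0.0, 0.001, -1.0]]
wrist_force: [-0.2, -0.1, 0.2]
gripper_width: 0.999
gripper_force: 0.0
```

Run:
```python
from h import *
s=r.sense();print(s['time_s'],s['tcp_pos'],np.round(s['ee_rot'],4),s['wrist_force'],s['joints'])
c=cap('side','side1');d=cap('top','top1')
a=cv2.imread('pics/side1.png')
cv2.imwrite('pics/c2.png',cv2.resize(a[200:480,100:400],None,fx=2,fy=2))
```

```text
1.4 [0.51489797 0.2867974  0.2471999 ] [[ 2.240e-01 -9.746e-01 -8.000e-04]
 [-9.746e-01 -2.240e-01 -3.000e-04]
 [ 1.000e-04  8.000e-04 -1.000e+00]] [-0.24054009 -0.07573116  0.2362288 ] [ 4.48398019e+01  1.86157616e+01 -4.74170222e+00 -2.08702110e-02
 -6.66841636e+01 -3.18876134e+01]
```

View pics/c2.png

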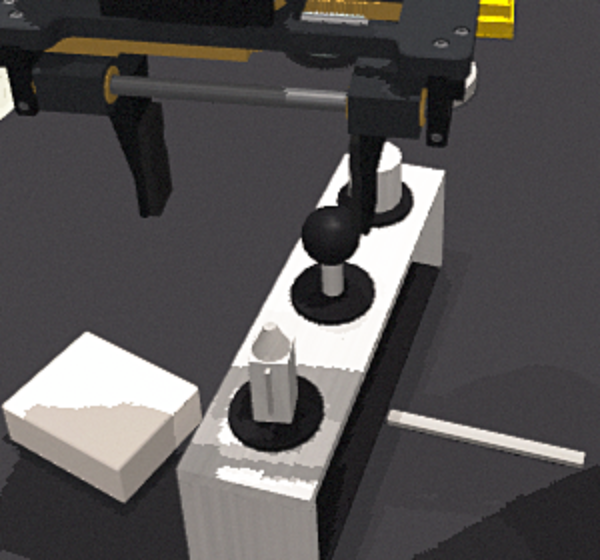

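The side view shows the fingers straddling the scriber's line, and the block and ball driver are clear of them. Next I'll descend and grasp.

move_arm(series=[{"grip": 1,"xyz": [0,0,35],"angular": [0,0,0]},{"grip": 1,"xyz": [0,0,70],"angular": [0,0,0]},{"grip": 1,"xyz": [0,0,100],"angular": [0,0,0]},{"grip": 1,"xyz": [0,0,115],"angular": [0,0,0]},{"grip": 1,"xyz": [0,0,125],"angular": [0,0,0]},{"grip": 1,"xyz": [0,0,125],"angular": [0,0,0]},{"grip": 1,"xyz": [0,0,125],"angular": [0,0,0]}])

```text
time_s: 2.2
tcp_pos: [0.5157, 0.2874, 0.1235]
ee_rot: [[0.224, -0.974, 0.001], [-0.974, -0.224, 0.001], [-0.001, -0.002, -1.0]]
wrist_force: [0.7, -0.6, -0.1]
gripper_width: 1.001
gripper_force: 0.0
```

Run:
```python
from h import *
s=r.sense();print(s['time_s'],s['tcp_pos'],s['wrist_force'])
c=cap('side','side2');d=cap('top','top2')
a=cv2.imread('pics/side2.png');b=cv2.imread('pics/top2.png')
cv2.imwrite('pics/c3.png',np.hstack([cv2.resize(a[280:480,140:340],None,fx=2,fy=2),cv2.resize(b[160:360,0:200],None,fx=2,fy=2)]))
```

```text
2.2 [0.51573952 0.28737678 0.12348704] [ 0.70227526 -0.58331712 -0.05010681]
```

View pics/c3.png

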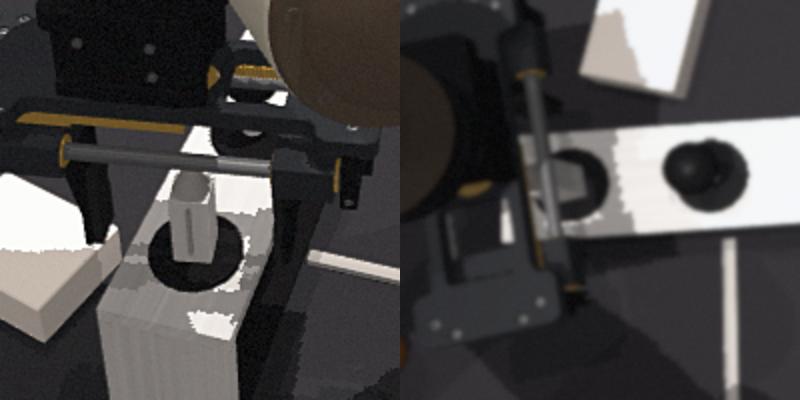

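Both fingertips, at (95,243) and (285,268) in the crop, straddle the barrel at (195,250). I'll close on it now.

move_arm(series=[{"grip": 0.1,"xyz": [0,0,0],"angular": [0,0,0]},{"grip": 0.1,"xyz": [0,0,0],"angular": [0,0,0]},{"grip": 0.1,"xyz": [0,0,0],"angular": [0,0,0]},{"grip": 0.1,"xyz": [0,0,0],"angular": [0,0,0]},{"grip": 0.1,"xyz": [0,0,0],"angular": [0,0,0]},{"grip": 0.1,"xyz": [0,0,0],"angular": [0,0,0]},{"grip": 0.1,"xyz": [0,0,0],"angular": [0,0,0]},{"grip": 0.1,"xyz": [0,0,0],"angular": [0,0,0]}])

```text
time_s: 3.1
tcp_pos: [0.5155, 0.2864, 0.1225]
ee_rot: [[0.223, -0.975, -0.0], [-0.975, -0.223, -0.0], [0.0, 0.0, -1.0]]
wrist_force: [-0.9, -0.6, 0.1]
gripper_width: 0.35
gripper_force: 0.0
```

move_arm(series=[{"grip": 0,"xyz": [0,0,0],"angular": [0,0,0]},{"grip": 0,"xyz": [0,0,0],"angular": [0,0,0]},{"grip": 0,"xyz": [0,0,0],"angular": [0,0,0]},{"grip": 0,"xyz": [0,0,0],"angular": [0,0,0]}])

```text
time_s: 3.5
tcp_pos: [0.5155, 0.2864, 0.1225]
ee_rot: [[0.223, -0.975, -0.0], [-0.975, -0.223, -0.0], [0.0, 0.0, -1.0]]
wrist_force: [-0.8, -0.6, -0.0]
gripper_width: 0.228
gripper_force: 30.0
```

move_arm(series=[{"grip": 0,"xyz": [0,0,0],"angular": [0,0,0]},{"grip": 0,"xyz": [0,0,-10],"angular": [0,0,0]},{"grip": 0,"xyz": [0,0,-25],"angular": [0,0,0]},{"grip": 0,"xyz": [0,0,-45],"angular": [0,0,0]},{"grip": 0,"xyz": [0,0,-65],"angular": [0,0,0]},{"grip": 0,"xyz": [0,0,-85],"angular": [0,0,0]},{"grip": 0,"xyz": [0,0,-105],"angular": [0,0,0]},{"grip": 0,"xyz": [0,0,-125],"angular": [0,0,0]},{"grip": 0,"xyz": [0,0,-140],"angular": [0,0,0]},{"grip": 0,"xyz": [0,0,-140],"angular": [0,0,0]}])

```text
time_s: 4.5
tcp_pos: [0.5165, 0.2871, 0.2658]
ee_rot: [[0.223, -0.975, 0.005], [-0.975, -0.223, 0.004], [-0.002, -0.006, -1.0]]
wrist_force: [-0.5, 0.4, -1.3]
gripper_width: 0.23
gripper_force: 30.0
```

Run:
```python
from h import *
s=r.sense();print(s['time_s'],s['tcp_pos'],s['wrist_force'],s['gripper_width'])
c=cap('side','side3')
a=cv2.imread('pics/side3.png')
cv2.imwrite('pics/c4.png',cv2.resize(a[180:480,100:400],None,fx=2,fy=2))
p=np.array([.5155,.2864,.2565])
for z in(-.063,-.075,-.033): print(z,(proj(c,[p+[0,0,z]])-[100,180])*2)
```

```text
4.5 [0.51648749 0.28710654 0.26582111] [-0.46267702  0.35898332 -1.25398482] 0.22982418641272864
-0.063 [[262.72330124 296.15826616]]
-0.075 [[264.20097952 315.14334391]]
-0.033 [[258.86974094 246.64807001]]
```

View pics/c4.png

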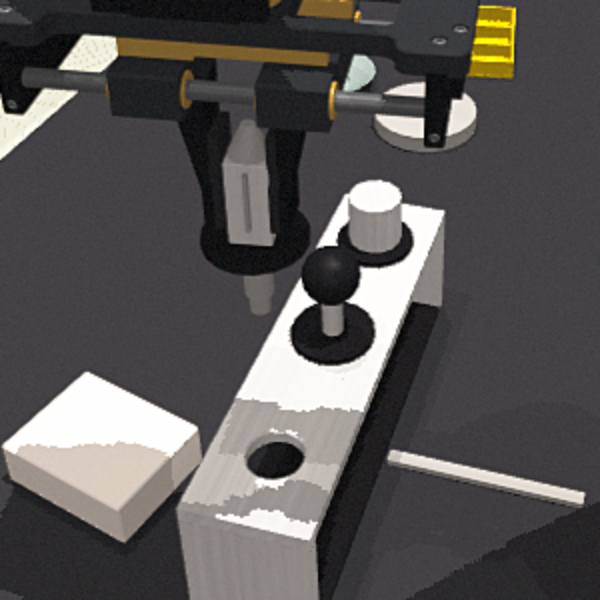

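The scriber hangs straight in the jaws, with its button at about (260,312) in the crop, and the empty hole is at (275,456). Next I'll move it over the pad.

move_arm(series=[{"grip": 0,"xyz": [20,1,0],"angular": [0,0,0]},{"grip": 0,"xyz": [60,4,0],"angular": [0,0,0]},{"grip": 0,"xyz": [105,7,0],"angular": [0,0,0]},{"grip": 0,"xyz": [150,11,0],"angular": [0,0,0]},{"grip": 0,"xyz": [195,14,0],"angular": [0,0,0]},{"grip": 0,"xyz": [240,17,0],"angular": [0,0,0]},{"grip": 0,"xyz": [285,20,0],"angular": [0,0,0]},{"grip": 0,"xyz": [330,24,0],"angular": [0,0,0]},{"grip": 0,"xyz": [375,27,0],"angular": [0,0,0]},{"grip": 0,"xyz": [410,29,0],"angular": [0,0,0]}])

```text
time_s: 5.55
tcp_pos: [0.5775, -0.1229, 0.2612]
ee_rot: [[0.221, -0.975, -0.003], [-0.975, -0.221, -0.0], [-0.001, 0.003, -1.0]]
wrist_force: [0.9, 1.4, -0.2]
gripper_width: 0.228
gripper_force: 30.0
```

move_arm(series=[{"grip": 0,"xyz": [25,2,0],"angular": [0,0,0]},{"grip": 0,"xyz": [36,3,0],"angular": [0,0,0]},{"grip": 0,"xyz": [36,3,20],"angular": [0,0,0]},{"grip": 0,"xyz": [36,3,50],"angular": [0,0,0]},{"grip": 0,"xyz": [36,3,85],"angular": [0,0,0]},{"grip": 0,"xyz": [36,3,110],"angular": [0,0,0]},{"grip": 0,"xyz": [36,3,130],"angular": [0,0,0]},{"grip": 0,"xyz": [36,3,140],"angular": [0,0,0]},{"grip": 0,"xyz": [36,3,140],"angular": [0,0,0]},{"grip": 0,"xyz": [36,3,140],"angular": [0,0,0]}])

```text
time_s: 6.55
tcp_pos: [0.5843, -0.1554, 0.1232]
ee_rot: [[0.224, -0.975, 0.001], [-0.975, -0.224, -0.0], [0.001, -0.001, -1.0]]
wrist_force: [1.0, 0.7, -0.9]
gripper_width: 0.227
gripper_force: 30.0
```

Run:
```python
from h import *
s=r.sense();print(s['time_s'],s['tcp_pos'],s['ee_rot'],s['wrist_force'],s['gripper_width'])
c=cap('side','side4');d=cap('top','top4')
a=cv2.imread('pics/side4.png');b=cv2.imread('pics/top4.png')
cv2.imwrite('pics/c5.png',np.hstack([cv2.resize(a[120:270,230:380],None,fx=2.6,fy=2.6),cv2.resize(b[140:290,330:480],None,fx=2.6,fy=2.6)]))
q=ld('side3');print('hole',ray(q,(237.3,408),.083),'pad in crop',(proj(c,[[.584,-.155,.015]])-[230,120])*2.6)
```

```text
6.55 [ 0.58426319 -0.15544846  0.1232307 ] [[ 2.23727886e-01 -9.74651173e-01  9.61570689e-04]
 [-9.74651447e-01 -2.23728363e-01 -4.19270432e-04]
 [ 6.23773054e-04 -8.43393777e-04 -9.99999450e-01]] [ 1.00729102  0.72715339 -0.94420316] 0.2266045810414492
hole [0.5156237  0.28677808 0.083     ] pad in crop [[214.15019305 298.53685701]]
```

View pics/c5.png

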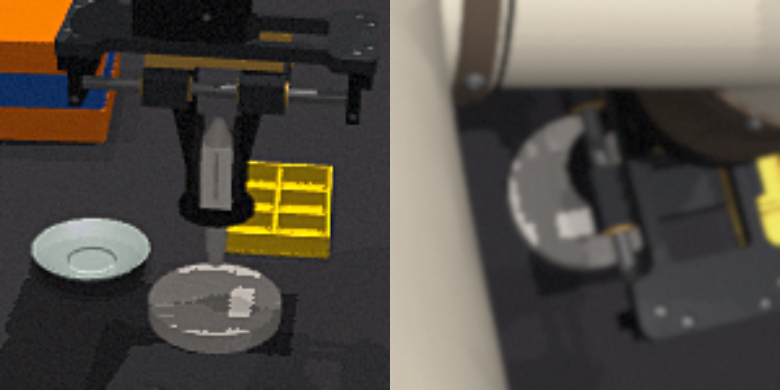

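The button sits over the middle of the pad, at (214,262) in the side crop with the pad centre at (214,300). I'll press down in small steps.

move_arm(series=[{"grip": 0,"xyz": [0,0,10],"angular": [0,0,0]},{"grip": 0,"xyz": [0,0,20],"angular": [0,0,0]},{"grip": 0,"xyz": [0,0,24],"angular": [0,0,0]},{"grip": 0,"xyz": [0,0,26],"angular": [0,0,0]},{"grip": 0,"xyz": [0,0,28],"angular": [0,0,0]},{"grip": 0,"xyz": [0,0,30],"angular": [0,0,0]},{"grip": 0,"xyz": [0,0,31],"angular": [0,0,0]},{"grip": 0,"xyz": [0,0,32],"angular": [0,0,0]},{"grip": 0,"xyz": [0,0,32],"angular": [0,0,0]}])

```text
time_s: 7.55
tcp_pos: [0.5838, -0.1555, 0.0906]
ee_rot: [[0.223, -0.975, 0.0], [-0.975, -0.223, -0.0], [0.0, -0.0, -1.0]]
wrist_force: [-1.6, -0.1, 0.9]
gripper_width: 0.227
gripper_force: 30.0
```

move_arm(series=[{"grip": 0,"xyz": [0,0,1],"angular": [0,0,0]},{"grip": 0,"xyz": [0,0,2],"angular": [0,0,0]},{"grip": 0,"xyz": [0,0,3],"angular": [0,0,0]},{"grip": 0,"xyz": [0,0,3],"angular": [0,0,0]}])

```text
time_s: 7.95
tcp_pos: [0.5839, -0.1555, 0.0875]
ee_rot: [[0.223, -0.975, 0.0], [-0.975, -0.223, -0.0], [0.0, -0.0, -1.0]]
wrist_force: [-0.3, -0.2, 1.6]
gripper_width: 0.227
gripper_force: 30.0
```

move_arm(series=[{"grip": 0,"xyz": [0,0,0.5],"angular": [0,0,0]},{"grip": 0,"xyz": [0,0,0.5],"angular": [0,0,0]}])

```text
time_s: 8.15
tcp_pos: [0.584, -0.1555, 0.0874]
ee_rot: [[0.223, -0.975, 0.0], [-0.975, -0.223, -0.0], [0.0, -0.0, -1.0]]
wrist_force: [-1.7, 0.3, 4.2]
gripper_width: 0.23
gripper_force: 30.0
```

move_arm(series=[{"grip": 0,"xyz": [0,0,0.5],"angular": [0,0,0]},{"grip": 0,"xyz": [0,0,0.5],"angular": [0,0,0]}])

```text
time_s: 8.35
tcp_pos: [0.584, -0.1555, 0.0874]
ee_rot: [[0.223, -0.975, 0.001], [-0.975, -0.223, -0.0], [0.0, -0.001, -1.0]]
wrist_force: [-2.2, 1.0, 6.8]
gripper_width: 0.225
gripper_force: 30.0
```

move_arm(series=[{"grip": 0,"xyz": [0,0,0.5],"angular": [0,0,0]},{"grip": 0,"xyz": [0,0,0.5],"angular": [0,0,0]}])

```text
time_s: 8.55
tcp_pos: [0.5841, -0.1555, 0.0874]
ee_rot: [[0.224, -0.975, 0.001], [-0.975, -0.224, -0.001], [0.001, -0.001, -1.0]]
wrist_force: [-3.3, 1.1, 8.8]
gripper_width: 0.23
gripper_force: 30.0
```

move_arm(series=[{"grip": 0,"xyz": [0,0,0.5],"angular": [0,0,0]},{"grip": 0,"xyz": [0,0,1],"angular": [0,0,0]},{"grip": 0,"xyz": [0,0,1],"angular": [0,0,0]},{"grip": 0,"xyz": [0,0,1],"angular": [0,0,0]}])

```text
time_s: 8.95
tcp_pos: [0.5841, -0.1556, 0.0873]
ee_rot: [[0.224, -0.975, 0.001], [-0.975, -0.224, -0.001], [0.001, -0.001, -1.0]]
wrist_force: [-4.0, 1.1, 13.0]
gripper_width: 0.227
gripper_force: 30.0
```

move_arm(series=[{"grip": 0,"xyz": [0,0,-3],"angular": [0,0,0]},{"grip": 0,"xyz": [0,0,-10],"angular": [0,0,0]},{"grip": 0,"xyz": [0,0,-25],"angular": [0,0,0]},{"grip": 0,"xyz": [0,0,-50],"angular": [0,0,0]},{"grip": 0,"xyz": [0,0,-85],"angular": [0,0,0]},{"grip": 0,"xyz": [0,0,-120],"angular": [0,0,0]},{"grip": 0,"xyz": [0,0,-150],"angular": [0,0,0]},{"grip": 0,"xyz": [0,0,-175],"angular": [0,0,0]},{"grip": 0,"xyz": [0,0,-175],"angular": [0,0,0]},{"grip": 0,"xyz": [0,0,-175],"angular": [0,0,0]}])

```text
time_s: 9.95
tcp_pos: [0.5838, -0.1552, 0.2597]
ee_rot: [[0.223, -0.975, 0.0], [-0.975, -0.223, 0.001], [-0.001, -0.001, -1.0]]
wrist_force: [-0.8, 0.2, -1.2]
gripper_width: 0.227
gripper_force: 30.0
```

Run:
```python
from h import *
s=r.sense();print(s['time_s'],s['tcp_pos'],s['ee_rot'],s['wrist_force'],s['gripper_width'])
c=cap('side','side5')
a=cv2.imread('pics/side5.png')
p=s['tcp_pos']-np.array([0,0,.006]);o=proj(c,[p])[0].astype(int);print(o)
x0,y0=o-[50,60]; y0=max(y0,0)
cv2.imwrite('pics/c6.png',cv2.resize(a[y0:y0+120,x0:x0+100],None,fx=5,fy=5,interpolation=cv2.INTER_CUBIC))
for z in(.038,.031,-.033,-.063,-.066,-.075): print(z,(proj(c,[p+[0,0,z]])-[x0,y0])*5)
```

```text
9.95 [ 0.58375328 -0.15515865  0.25968665] [[ 2.22779911e-01 -9.74868679e-01  4.12133792e-04]
 [-9.74868461e-01 -2.22779486e-01  8.86047276e-04]
 [-7.71964783e-04 -5.99169768e-04 -9.99999523e-01]] [-0.82965414  0.24413954 -1.23374696] 0.22737194120379664
[315 103]
0.038 [[253.90154356 176.8472603 ]]
0.031 [[253.42060504 199.98576307]]
-0.033 [[249.21187171 402.47273967]]
-0.063 [[247.34895949 492.0995783 ]]
-0.066 [[247.16630604 500.88724441]]
-0.075 [[246.6222161  527.06403432]]
```

View pics/c6.png

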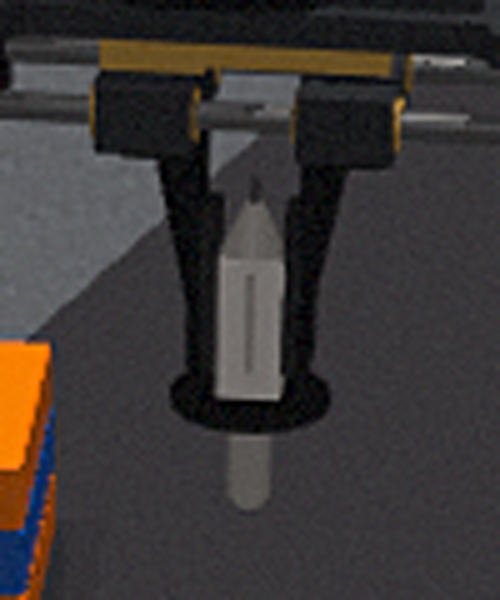

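The tip is out at (255,180) and the button bottom is at about y=508 in the crop, which matches fully in (501 predicted for the face centre, plus its radius). Now I'll return the scriber to the hole.

move_arm(series=[{"grip": 0,"xyz": [-20,-1,0],"angular": [0,0,0]},{"grip": 0,"xyz": [-60,-4,0],"angular": [0,0,0]},{"grip": 0,"xyz": [-105,-7,0],"angular": [0,0,0]},{"grip": 0,"xyz": [-150,-11,0],"angular": [0,0,0]},{"grip": 0,"xyz": [-195,-14,0],"angular": [0,0,0]},{"grip": 0,"xyz": [-240,-17,0],"angular": [0,0,0]},{"grip": 0,"xyz": [-285,-20,0],"angular": [0,0,0]},{"grip": 0,"xyz": [-330,-24,0],"angular": [0,0,0]},{"grip": 0,"xyz": [-375,-27,0],"angular": [0,0,0]},{"grip": 0,"xyz": [-410,-29,0],"angular": [0,0,0]}])

```text
time_s: 11.0
tcp_pos: [0.5194, 0.2528, 0.2579]
ee_rot: [[0.224, -0.975, -0.003], [-0.975, -0.224, -0.002], [0.001, 0.003, -1.0]]
wrist_force: [0.3, -0.9, -0.3]
gripper_width: 0.228
gripper_force: 30.0
```

move_arm(series=[{"grip": 0,"xyz": [-25,-2,0],"angular": [0,0,0]},{"grip": 0,"xyz": [-36,-3,0],"angular": [0,0,0]},{"grip": 0,"xyz": [-36,-3,0],"angular": [0,0,0]},{"grip": 0,"xyz": [-36,-3,20],"angular": [0,0,0]},{"grip": 0,"xyz": [-36,-3,45],"angular": [0,0,0]},{"grip": 0,"xyz": [-36,-3,65],"angular": [0,0,0]},{"grip": 0,"xyz": [-36,-3,80],"angular": [0,0,0]},{"grip": 0,"xyz": [-36,-3,80],"angular": [0,0,0]},{"grip": 0,"xyz": [-36,-3,80],"angular": [0,0,0]}])

```text
time_s: 11.9
tcp_pos: [0.5159, 0.2854, 0.1801]
ee_rot: [[0.222, -0.975, -0.0], [-0.975, -0.222, -0.001], [0.001, 0.0, -1.0]]
wrist_force: [0.8, -0.4, -0.1]
gripper_width: 0.224
gripper_force: 30.0
```

Run:
```python
from h import *
s=r.sense();print(s['time_s'],s['tcp_pos'],s['wrist_force'])
c=cap('side','side6')
a=cv2.imread('pics/side6.png')
cv2.imwrite('pics/c7.png',cv2.resize(a[300:460,160:320],None,fx=3.5,fy=3.5,interpolation=cv2.INTER_CUBIC))
```

```text
11.9 [0.51590019 0.28540633 0.18010388] [ 0.79359535 -0.37450362 -0.096172  ]
```

View pics/c7.png

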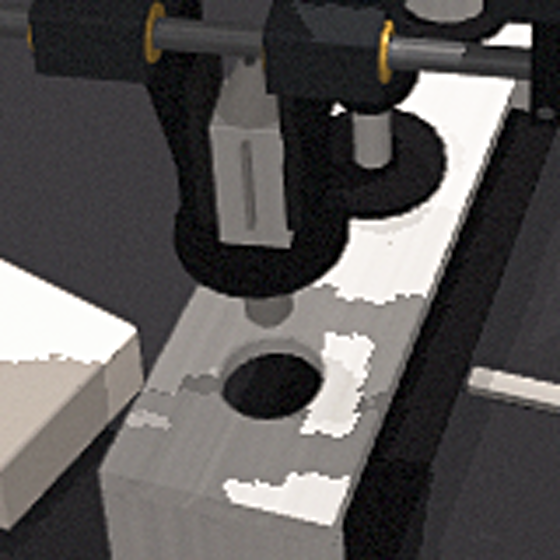

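The button at (268,325) is lined up above the hole at (272,385). I'll lower it in.

move_arm(series=[{"grip": 0,"xyz": [-1,0,15],"angular": [0,0,0]},{"grip": 0,"xyz": [-1,0,30],"angular": [0,0,0]},{"grip": 0,"xyz": [-1,0,42],"angular": [0,0,0]},{"grip": 0,"xyz": [-1,0,50],"angular": [0,0,0]},{"grip": 0,"xyz": [-1,0,54],"angular": [0,0,0]},{"grip": 0,"xyz": [-1,0,56],"angular": [0,0,0]},{"grip": 0,"xyz": [-1,0,56.5],"angular": [0,0,0]},{"grip": 0,"xyz": [-1,0,56.5],"angular": [0,0,0]},{"grip": 0,"xyz": [-1,0,56.5],"angular": [0,0,0]}])

```text
time_s: 12.85
tcp_pos: [0.5155, 0.2876, 0.124]
ee_rot: [[0.223, -0.975, 0.001], [-0.975, -0.223, 0.001], [-0.0, -0.001, -1.0]]
wrist_force: [0.2, -1.0, -0.5]
gripper_width: 0.227
gripper_force: 30.0
```

move_arm(series=[{"grip": 0,"xyz": [0,0,0.5],"angular": [0,0,0]},{"grip": 0,"xyz": [0,0,1],"angular": [0,0,0]},{"grip": 0,"xyz": [0,0,1],"angular": [0,0,0]}])

```text
time_s: 13.15
tcp_pos: [0.5153, 0.2874, 0.1226]
ee_rot: [[0.223, -0.975, -0.0], [-0.975, -0.223, 0.0], [-0.0, 0.0, -1.0]]
wrist_force: [0.6, -1.3, -0.8]
gripper_width: 0.226
gripper_force: 30.0
```

move_arm(series=[{"grip": 0.3,"xyz": [0,0,0],"angular": [0,0,0]},{"grip": 0.4,"xyz": [0,0,0],"angular": [0,0,0]},{"grip": 0.6,"xyz": [0,0,0],"angular": [0,0,0]},{"grip": 0.8,"xyz": [0,0,0],"angular": [0,0,0]},{"grip": 1,"xyz": [0,0,0],"angular": [0,0,0]},{"grip": 1,"xyz": [0,0,0],"angular": [0,0,0]},{"grip": 1,"xyz": [0,0,0],"angular": [0,0,0]},{"grip": 1,"xyz": [0,0,0],"angular": [0,0,0]},{"grip": 1,"xyz": [0,0,0],"angular": [0,0,0]},{"grip": 1,"xyz": [0,0,0],"angular": [0,0,0]}])

```text
time_s: 14.15
tcp_pos: [0.5153, 0.2875, 0.1226]
ee_rot: [[0.223, -0.975, -0.0], [-0.975, -0.223, 0.0], [-0.0, 0.0, -1.0]]
wrist_force: [-1.0, 0.5, 0.3]
gripper_width: 0.978
gripper_force: 0.0
```

move_arm(series=[{"grip": 1,"xyz": [0,0,-10],"angular": [0,0,0]},{"grip": 1,"xyz": [0,0,-30],"angular": [0,0,0]},{"grip": 1,"xyz": [0,0,-60],"angular": [0,0,0]},{"grip": 1,"xyz": [0,0,-90],"angular": [0,0,0]},{"grip": 1,"xyz": [0,0,-120],"angular": [0,0,0]},{"grip": 1,"xyz": [0,0,-150],"angular": [0,0,0]},{"grip": 1,"xyz": [0,0,-170],"angular": [0,0,0]},{"grip": 1,"xyz": [0,0,-170],"angular": [0,0,0]},{"grip": 1,"xyz": [0,0,-170],"angular": [0,0,0]}])

```text
time_s: 15.05
tcp_pos: [0.515, 0.2874, 0.2929]
ee_rot: [[0.223, -0.975, 0.0], [-0.975, -0.223, 0.001], [-0.001, -0.0, -1.0]]
wrist_force: [-0.2, -0.9, -0.1]
gripper_width: 0.996
gripper_force: 0.0
```

Run:
```python
from h import *
s=r.sense();print(s['time_s'],s['tcp_pos'],s['wrist_force'],s['gripper_width'])
c=cap('side','side7')
a=cv2.imread('pics/side7.png')
cv2.imwrite('pics/c8.png',cv2.resize(a[240:460,140:360],None,fx=2.6,fy=2.6,interpolation=cv2.INTER_CUBIC))
```

```text
15.05 [0.51499385 0.2873935  0.29293787] [-0.18078512 -0.87359879 -0.1364438 ] 0.9960635328726085
```

View pics/c8.png

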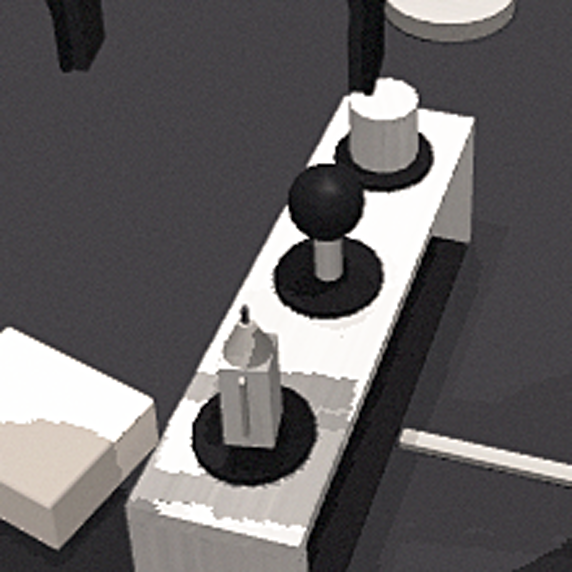

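The scriber hangs upright in its hole with the tip out at (245,312), and the gripper is clear of it.

```bash
python3 -c "
from station import r
print(r.finish_job())"
```

```text
the job is handed in; nothing more can be done
None
```

The scriber's button was pressed fully in on the steel disc, clicking the tip out; it now hangs upright in its original hole, released, with the tip still out, and I handed the job in at about 15 s.

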